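# Find the left-hand gas fitting and free its slip plate

### The arm

A 6-joint arm with a two-finger parallel gripper is mounted at the origin on the work surface. World frame = base frame: x ahead of the robot, y to its left, z up, the work surface at z = 0. Lengths are in m, angles in rad, forces in N, time in s.
With the tool pointing down it reaches from about 0.35 to 0.85 m from the base axis. Payload 8.1 kg.
Tool frame: the origin (TCP) lies midway between the tips of the shut fingers; the grasp point (between the pads) lies 19 mm behind it; x points along the fingers, z is the direction in which the jaws open and shut, and the axes are right-handed (so a half turn about x gives the same grasp; the last joint's range is limited). The gripper opens to 93 mm and grips with 3 to 60 N. Pads are 15 mm wide; open, the fingers measure 128 mm over their backs; the gripper's body (75 mm by 188 mm) begins 65 mm behind the grasp point.
Start: joints at [1.092, 0.13, 1.488, -0, 1.523, -0.085], TCP at [0.23, 0.554, 0.219] pointing down, gripper open.
Joint ranges: [-2.96, 2.96], [-0.89, 2.26], [0.02, 2.5], [-1.34, 4.48], [0, 2.73], [-2.66, 2.66]. Speed limits (rad/s): [2.39, 2.39, 2.79, 3.14, 3.14, 3.14].

### API

Orientations are given as a unit quaternion [w, x, y, z].
In Python, from cell import status, eyes, ticket gives the robot as it stands.
- The arm moves only by the shell command python3 -m creep 'ROWS' [FORCE]. ROWS is JSON, a list of rows, each an object with "xyz": the shift along the tool's x, y, z in mm, a list of three; "rotation": the turn, a rotation vector about the tool's x, y, z in degrees, a list of three; "grip": the opening, from -1 (shut) to 1 (fully open). In form: [{"xyz": [x, y, z], "rotation": [wx, wy, wz], "grip": grip}, ...]. A call has 1 to 10 rows; each row shifts and turns the pose as measured when the row begins, along the tool's axes as they then stand; what a row does not reach is not made up. A row lasts 1/12 s, in which the tool goes at most 41.7 mm and 7.16 degrees, less where a joint would pass 70% of its speed; a pose out of reach is approached as far as the arm can. A call with a gripper value outside its range is refused whole. The fingers move at their own pace and stop on an object; FORCE is the grip in N (left out, the last holds). Time passes only in rows, so rows that do not move let the fingers close. It gives the time, the measured TCP pose, the force and the opening at its end, in the units of the state.
- status.read_state(): the state, without advancing time (a new reading comes with each control period).
- eyes.capture(name): name is "scene" or "side" or "wrist"; returns (picture, depth): 384x512x3 uint8, red, green, blue; 384x512 float32, m along the optical axis (not along the pixel's ray), 0 where there is no reading.
- eyes.camera_params(name): a dict with "fx", "fy", "cx", "cy" (pixels), "world_from_camera" (4x4, takes a point from camera to world coordinates). Camera axes: x right, y down, z forward; pixel columns grow to the right and rows downward; lengths in m; the calibration is good to about 2 mm. The wrist camera is an equidistant fisheye: a pixel r from the principal point sees the ray r / f radians off the axis. A picture is of the moment at which its call begins: read the wrist's pose just before it. camera_params takes no time and is no camera call; for the wrist camera it gives the pose at the moment of the call.
- ticket.finish_job(): hands the job in, once; it reports no verdict.
The state is a dict: "time_s": time; "qpos": joint angles; "joint_vel": joint speeds; "joint_efforts": joint torques, N m; "position": TCP position; "orientation": TCP orientation; "contact_force": force on the tool from outside, world axes, zero at the start; "moment": the same for the moment, N m; "finger_gap": opening from 0.0 (shut) to 1.0 (fully open).
Only numpy, scipy, OpenCV 4.12 (cv2) and the standard library are available. Lean on these libraries where they do the work, as an engineer would, in place of code of your own. Each camera call takes 0.05 s, during which the arm holds its last target.

### The job

The singeing torch goes back on the gas line today. Of the two look-alike fittings on the bench the gas one has a left-hand thread and the air one a right-hand thread: find out by gently trying the hand nuts both ways, without wrenching either post, then unscrew the gas nut well up, draw out its slip plate without forcing it and lay it flat on its underside, tab up, inside the tray. Leave the air fitting done up tight with its plate in place, and everything else where it is.

Things in the scene. Friction and masses are not known exactly. Their poses are not given: they have to be found in the camera images.
- fitting_a: one of two look-alike line fittings, bolted down: one gas (left-hand thread), one air (right-hand), in either place; neither looks nor letter tell which. Grey block, x -102 to +34, y +-28, top 36 mm up; origin on the bench under the post's axis, z up; the plate draws out to -x, over a lip 4 mm high on the block's top (x -33 to -30): raise it first by more than 4 mm.
- post_a (a point): on the axis of its threaded brass post (18 mm thick), 36 mm up; x is the fitting's x when untwisted. The post sits on a springy pipe: torque on the nut twists it (1.2 N m per rad), it springs back when let go; twisted over 0.42 rad (0.5 N m) either way it is ruined. Tightening a tight nut only twists the post, so torque grows with the angle (0.3 N m at 0.25 rad).
- wing_a (a point): grip point of its brass hand nut, on the axis, 76 mm up when tight (the start). Round flange 44 mm across, 42-50 mm up; on it an upright wing 64 long (x), 14 thick, 50-86 mm up. Loosening: post twists 0.1 rad, then the nut slips round at a steady 0.12 N m; rises 3.5 mm per rad to a stop at 3.0 rad, stays where left; 2.2 rad makes room to raise and draw the plate.
- plate_a: its loose steel slip plate, 0.2 kg: fork 6 thick, 48 wide, x -28 to +22, slot 22 wide open to +x round the post, under the nut; a stem 14 wide, 5-11 mm above the underside, bridges the lip to a foot (x -98 to -86) and upright tab. Origin: underside, on the post's axis in place (36 mm up); x along the plate, tab at -x. Raise 5-6 mm, then draw 50 mm or more to -x to clear the nut.
- tab_a (a point): grip point in the plate's upright tab (28 mm along x, 10 mm thick in y: pinch across this; top 51 mm above the underside): 84 mm to -x of the plate's origin, 37 mm above the underside. Axes as the plate's.
- fitting_b: one of two look-alike line fittings, bolted down: one gas (left-hand thread), one air (right-hand), in either place; neither looks nor letter tell which. Grey block, x -102 to +34, y +-28, top 36 mm up; origin on the bench under the post's axis, z up; the plate draws out to -x, over a lip 4 mm high on the block's top (x -33 to -30): raise it first by more than 4 mm.
- post_b (a point): on the axis of its threaded brass post (18 mm thick), 36 mm up; x is the fitting's x when untwisted. The post sits on a springy pipe: torque on the nut twists it (1.2 N m per rad), it springs back when let go; twisted over 0.42 rad (0.5 N m) either way it is ruined. Tightening a tight nut only twists the post, so torque grows with the angle (0.3 N m at 0.25 rad).
- wing_b (a point): grip point of its brass hand nut, on the axis, 76 mm up when tight (the start). Round flange 44 mm across, 42-50 mm up; on it an upright wing 64 long (x), 14 thick, 50-86 mm up. Loosening: post twists 0.1 rad, then the nut slips round at a steady 0.12 N m; rises 3.5 mm per rad to a stop at 3.0 rad, stays where left; 2.2 rad makes room to raise and draw the plate.
- plate_b: its loose steel slip plate, 0.2 kg: fork 6 thick, 48 wide, x -28 to +22, slot 22 wide open to +x round the post, under the nut; a stem 14 wide, 5-11 mm above the underside, bridges the lip to a foot (x -98 to -86) and upright tab. Origin: underside, on the post's axis in place (36 mm up); x along the plate, tab at -x. Raise 5-6 mm, then draw 50 mm or more to -x to clear the nut.
- tab_b (a point): grip point in the plate's upright tab (28 mm along x, 10 mm thick in y: pinch across this; top 51 mm above the underside): 84 mm to -x of the plate's origin, 37 mm above the underside. Axes as the plate's.
- tip_a (a point): end of that nut's wing, 30 mm to the nut's +x from its grip point; when tight it lies on the fitting's +x side of the axis, the wing along the fitting's x
- tip_b (a point): end of that nut's wing, 30 mm to the nut's +x from its grip point; when tight it lies on the fitting's +x side of the axis, the wing along the fitting's x
- tray: open grey tray, fixed, 190 (x) x 130 (y) mm outside, 24 mm tall, walls 4 mm, floor 4 to 5 mm thick; origin at the centre of its underside on the bench.
- basket: round lidded cane basket, 96 mm across, 75 mm tall; loose bystander, origin at its underside; leave it alone
- bowl: cane bowl, 112 mm across, 50 mm tall; loose bystander, origin at its underside; leave it alone
- lid: loose round cane lid, 96 mm across, 20 mm tall; loose bystander, origin at its underside; leave it alone
- brush: hand brush lying flat; loose bystander, origin at its underside; leave it alone
- spanner: steel spanner lying flat; loose bystander, origin at its underside; leave it alone
- cup: white mug, 72 mm across, 85 mm tall; loose bystander, origin at its underside; leave it alone
- oil: white plastic bottle, 56 mm across, 140 mm tall; loose bystander, origin at its underside; leave it alone
Mind the look-alikes: they are no part of the job. What is shaped like the fitting_a but green is not meant.

How it is judged:
On the way, in this order (a step that is already met when the one before it is completed fails the run):
1. the gas (left-hand) nut is unscrewed: raised at least 6 mm by turning it clockwise seen from above, its plate still in place under it (((z of wing_a in the frame of fitting_a above 0.082 m and y of tip_a in the frame of fitting_a below -0.002 m and distance of plate_a from where it was at the start of the episode below 0.015 m) or (z of wing_b in the frame of fitting_b above 0.082 m and y of tip_b in the frame of fitting_b below -0.002 m and distance of plate_b from where it was at the start of the episode below 0.015 m))), for 0.1 s.
2. its plate is drawn clear of the post ((horizontal distance between plate_a and post_a above 0.048 m or horizontal distance between plate_b and post_b above 0.048 m)), for 0.1 s.
At the end, for the whole second after the job is handed in: The gas (left-hand) fitting's slip plate lies at rest flat on the tray's floor (tilt under 0.15 rad, origin under 12 mm up), origin and tab inside the walls; the air fitting's nut is tight (within 0.25 rad and 1.5 mm of its start), its plate within 10 mm of its start (((z of plate_a in the frame of tray between 0 and 0.012 m and x of plate_a in the frame of tray between -0.091 and 0.091 m and y of plate_a in the frame of tray between -0.061 and 0.061 m and x of tab_a in the frame of tray between -0.091 and 0.091 m and y of tab_a in the frame of tray between -0.061 and 0.061 m and angle between plate_a's own z axis and vertical below 0.15 rad and linear speed of plate_a below 0.01 m/s and angle between the x axis of wing_b and the x axis of fitting_b, either way round below 0.25 rad and distance of wing_b from where it was at the start of the episode below 0.0015 m and distance of plate_b from where it was at the start of the episode below 0.01 m) or (z of plate_b in the frame of tray between 0 and 0.012 m and x of plate_b in the frame of tray between -0.091 and 0.091 m and y of plate_b in the frame of tray between -0.061 and 0.061 m and x of tab_b in the frame of tray between -0.091 and 0.091 m and y of tab_b in the frame of tray between -0.061 and 0.061 m and angle between plate_b's own z axis and vertical below 0.15 rad and linear speed of plate_b below 0.01 m/s and angle between the x axis of wing_a and the x axis of fitting_a, either way round below 0.25 rad and distance of wing_a from where it was at the start of the episode below 0.0015 m and distance of plate_a from where it was at the start of the episode below 0.01 m))); the robot touches nothing.
It fails at once if a post is twisted more than 0.42 rad, which ruins its pipe (angle between the x axis of post_a and the x axis of fitting_a, either way round above 0.42 rad or angle between the x axis of post_b and the x axis of fitting_b, either way round above 0.42 rad).
It fails at once if a plate is forced: more than 30 N between it and its fitting with its nut (contact force between plate_a and fitting_a above 30 N or contact force between plate_b and fitting_b above 30 N).
It fails at once if a nut is turned more than 0.8 rad anticlockwise, which would open the air fitting (y of tip_a in the frame of fitting_a above 0.0215 m or y of tip_b in the frame of fitting_b above 0.0215 m).
It fails at once if a bystander is disturbed: moved more than 40 mm (distance of any of basket, bowl, lid, brush, spanner, cup, oil from where it was at the start of the episode above 0.04 m).
It also fails if it takes over 72 s, if anything falls off the work surface, if the arm or the gripper's body presses on something with over 40 N, if the wrist force passes 120 N, or if a joint passes its speed limit or range.

## Working session

There is one attempt and no reset: what is moved stays moved. The work goes in short steps, Python scripts to look and compute and a shell command to move; the robot and the scene stay as the last step left them, time stands still between calls to the robot, and variables do not carry over. Pictures are saved under pics/ and viewed, and the job is handed in when it is done.

```bash
ls; mkdir -p pics; python3 - <<'E'
from cell import status,eyes
import cv2
print(status.read_state())
for n in ["scene","side","wrist"]:
    p,d=eyes.capture(n); cv2.imwrite(f"pics/{n}0.png",p[:,:,::-1]); c=eyes.camera_params(n); print(n,c)
E
```

```text
pics
{'time_s': 0.0, 'qpos': array([ 1.09161537e+00,  1.31171602e-01,  1.48927137e+00, -1.33569656e-05,
        1.52298652e+00, -8.53955581e-02]), 'joint_vel': array([-0.00146583, -0.00090308, -0.00042876,  0.00057717, -0.00242969,
       -0.00027688]), 'joint_efforts': array([ 2.15081136e-04, -5.59832704e+01, -4.91752195e+01,  7.69208092e-02,
        3.52566631e-02, -9.47326544e-05]), 'position': array([0.22993209, 0.55358216, 0.21758555]), 'orientation': array([ 0.58758404, -0.39284536,  0.58871739,  0.39221085]), 'contact_force': array([ 0.14849942, -0.07867731, -0.14551062]), 'moment': array([ 0.00459471,  0.02094354, -0.00526655]), 'finger_gap': 1.0015073776016183}
scene {'fx': 370.33757716014475, 'fy': 370.33757716014475, 'cx': 258.9080104126027, 'cy': 188.15027401102475, 'world_from_camera': array([[-0.86913255,  0.41906914, -0.26265884,  0.81606243],
       [ 0.49457361,  0.73895907, -0.45753299,  0.52764676],
       [ 0.00235617, -0.52756095, -0.84951392,  1.06368032],
       [ 0.        ,  0.        ,  0.        ,  1.        ]])}
side {'fx': 476.90884694777026, 'fy': 476.90884694777026, 'cx': 258.7139730601905, 'cy': 185.9563717550404, 'world_from_camera': array([[ 0.85743225, -0.38843337,  0.33753437,  0.07202194],
       [-0.51458311, -0.65199525,  0.556872  , -0.69876387],
       [ 0.00376314, -0.6511695 , -0.758923  ,  1.04168673],
       [ 0.        ,  0.        ,  0.        ,  1.        ]])}
wrist {'fx': 297.3186396354542, 'fy': 297.3186396354542, 'cx': 253.02841580213067, 'cy': 190.75039801474247, 'world_from_camera': array([[ 3.84234173e-01,  8.88576425e-01,  2.50591377e-01,
         1.60593043e-01],
       [ 9.23235595e-01, -3.69700957e-01, -1.04676829e-01,
         5.84118235e-01],
       [-3.69491066e-04,  2.71575294e-01, -9.62417125e-01,
         3.84037047e-01],
       [ 0.00000000e+00,  0.00000000e+00,  0.00000000e+00,
         1.00000000e+00]])}
```

View pics/scene0.png

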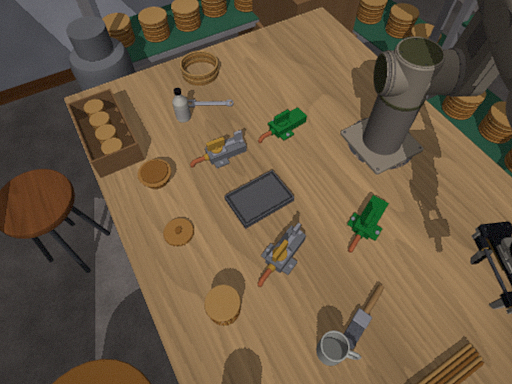

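View pics/side0.png

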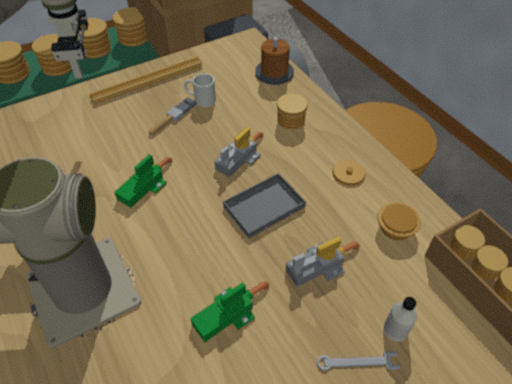

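View pics/wrist0.png

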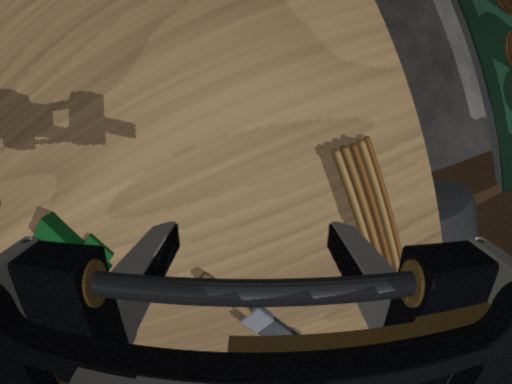

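Grey fittings: scene (285,248) and (222,148). The other two, at (370,218) and (285,124), are green, so they are decoys. The tray is at (259,197). I'll enlarge the two grey ones.

```bash
python3 - <<'E'
import cv2,numpy as np
s=cv2.imread("pics/scene0.png"); d=cv2.imread("pics/side0.png")
def c(i,x,y,w=90,h=70): return cv2.resize(i[y:y+h,x:x+w],(400,int(400*h/w)),interpolation=cv2.INTER_CUBIC)
o=np.vstack([np.hstack([c(s,245,220),c(s,185,115)]),np.hstack([c(d,195,115),c(d,275,225)])])
print(o.shape);o=cv2.resize(o,(780,int(o.shape[0]*780/800)));o=o[:600]
cv2.imwrite("pics/crop1.png",o)
E
```

```text
(622, 800, 3)
```

View pics/crop1.png

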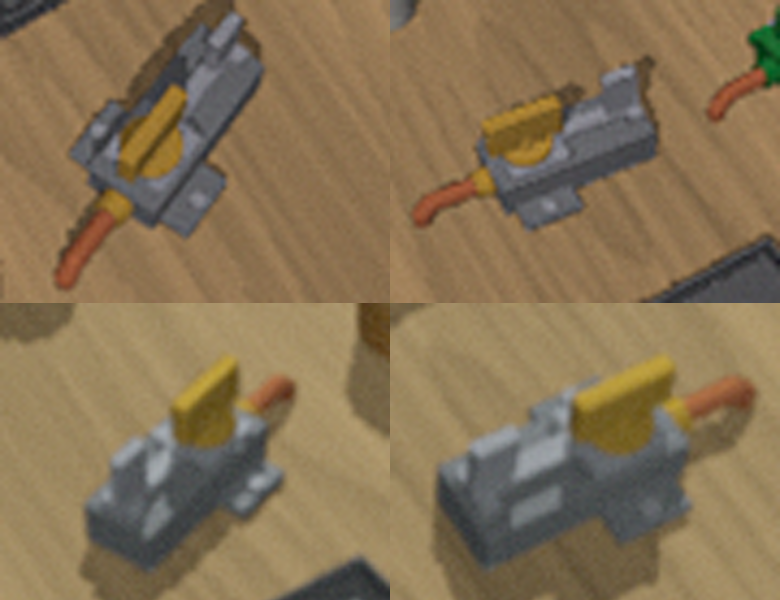

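```bash
cat > h.py <<'E'
import numpy as np,cv2
from cell import status,eyes
def cloud(n):
    p,d=eyes.capture(n);c=eyes.camera_params(n)
    v,u=np.mgrid[0:384,0:512]
    P=np.stack([(u-c['cx'])/c['fx']*d,(v-c['cy'])/c['fy']*d,d],-1)@c['world_from_camera'][:3,:3].T+c['world_from_camera'][:3,3]
    return p,d,P
def hsv(p): return cv2.cvtColor(p,cv2.COLOR_RGB2HSV)
def pix(n,X):
    c=eyes.camera_params(n);W=np.linalg.inv(c['world_from_camera']);q=W[:3,:3]@np.array(X)+W[:3,3]
    return c['fx']*q[0]/q[2]+c['cx'],c['fy']*q[1]/q[2]+c['cy']
def ray(n,u,v,z):
    c=eyes.camera_params(n);M=c['world_from_camera'];r=M[:3,:3]@np.array([(u-c['cx'])/c['fx'],(v-c['cy'])/c['fy'],1]);o=M[:3,3]
    return o+r*(z-o[2])/r[2]
E
python3 - <<'E'
from h import *
np.set_printoptions(precision=4,suppress=True)
roi={'scene':[(245,220,335,290),(185,115,255,175)],'side':[(195,115,285,185),(275,225,365,295)]}
for n in roi:
    p,d,P=cloud(n);H=hsv(p)
    for k,(a,b,c,e) in enumerate(roi[n]):
        m=np.zeros(d.shape,bool);m[b:e,a:c]=1
        z=P[...,2]
        y=m&(H[...,0]>18)&(H[...,0]<32)&(H[...,1]>150)&(d>0)
        yt=y&(z>.05)
        Q=P[yt];w=Q[Q[:,2]>.08]
        print(n,k,'wing n',len(Q),len(w),'mean top',w.mean(0),'maxz',np.percentile(Q[:,2],98))
        r=cv2.minAreaRect((w[:,:2]*1000).astype(np.float32));print(r)
        v=np.linalg.svd(w[:,:2]-w[:,:2].mean(0))[2][0];print('ang',np.degrees(np.arctan2(v[1],v[0])))
        g=m&(H[...,1]<80)&(z>.05)&(d>0)&(z<.1); T=P[g]; Tt=T[T[:,2]>.08]
        print(' tab',len(Tt),Tt.mean(0),T[:,2].max())
    # tray
    g=(H[...,1]<70)&(H[...,2]<130)&(d>0)&(np.abs(P[...,0]-.5)<.4)
    m=np.zeros(d.shape,bool)
    x0,y0,x1,y1=(215,160,300,230) if n=='scene' else (215,170,310,240)
    m[y0:y1,x0:x1]=1; g&=m&(P[...,2]>.012)&(P[...,2]<.03)
    Q=P[g]; print('tray',len(Q),cv2.minAreaRect((Q[:,:2]*1000).astype(np.float32)),np.percentile(Q[:,2],[5,50,95]))
E
```

```text
scene 0 wing n 174 102 mean top [0.5633 0.2057 0.0861] maxz 0.08988784835048212
((562.140625, 204.74044799804688), (64.46942138671875, 14.05076789855957), 22.81397247314453)
ang 23.915595968901197
 tab 36 [0.4893 0.1727 0.0874] 0.09238813386583533
scene 1 wing n 176 72 mean top [ 0.5522 -0.2345  0.0855] maxz 0.08906919194045809
((551.5940551757812, -234.7698974609375), (16.16570472717285, 61.7459602355957), 89.99072265625)
ang -1.8451339263440636
 tab 26 [ 0.4683 -0.2312  0.0864] 0.09374245363291045
tray 461 ((515.3772583007812, -75.14476013183594), (191.03089904785156, 273.5104064941406), 3.107802629470825) [0.0131 0.0214 0.0268]
side 0 wing n 186 69 mean top [0.5576 0.1996 0.0855] maxz 0.08956505230782047
((558.52490234375, 200.232421875), (62.6300048828125, 12.6813325881958), 21.271055221557617)
ang -157.6353270319383
 tab 41 [0.4816 0.1684 0.0867] 0.09153076638631141
side 1 wing n 276 111 mean top [ 0.5478 -0.2391  0.0858] maxz 0.0891243198959733
((547.9651489257812, -238.26141357421875), (11.312756538391113, 63.05561447143555), 88.9236068725586)
ang 178.52176356056486
 tab 67 [ 0.4687 -0.2329  0.0864] 0.09082926585338813
tray 676 ((505.21636962890625, 46.186866760253906), (191.4126434326172, 238.901123046875), 3.5084145069122314) [0.0129 0.0204 0.027 ]
```

```bash
cat >> h.py <<'E'
from scipy.spatial.transform import Rotation as R
def plan(xyz,yawz):
    """rows to tcp xyz pointing down, tool z axis at yaw (deg, mod 180 choices shown)"""
    s=status.read_state();q=s['orientation'];Rt=R.from_quat([q[1],q[2],q[3],q[0]]);p=s['position']
    print('pos',p,'toolx',Rt.as_matrix()[:,0],'yawz',np.degrees(np.arctan2(*Rt.as_matrix()[1::-1,2])),'q6',s['qpos'][5],'t',s['time_s'])
    dl=Rt.inv().apply(np.array(xyz)-p)*1000
    print('shift tool mm',dl.round(1))
    for y in (yawz,yawz+180):
        z=np.array([np.cos(np.radians(y)),np.sin(np.radians(y)),0]);x=np.array([0,0,-1.]);M=np.stack([x,np.cross(z,x),z],1)
        print(' yaw',y,'rotvec tool',(Rt.inv()*R.from_matrix(M)).as_rotvec(degrees=True).round(1))
E
python3 - <<'E'
from h import *
np.set_printoptions(precision=4,suppress=True)
plan([.560,.202,.16],22.5+90)
for n,(x0,y0,x1,y1) in {'scene':(218,163,300,230),'side':(215,170,310,240)}.items():
    p,d,P=cloud(n);H=hsv(p);m=np.zeros(d.shape,np.uint8);m[y0:y1,x0:x1]=((H[...,1]<75)&(H[...,2]<140))[y0:y1,x0:x1]
    nb,l,st,ce=cv2.connectedComponentsWithStats(m);k=1+st[1:,4].argmax();Q=P[(l==k)]
    Q=Q[(Q[:,2]>.017)&(Q[:,2]<.03)];print(n,cv2.minAreaRect((Q[:,:2]*1000).astype(np.float32)),len(Q))
E
```

```text
pos [0.2301 0.5539 0.2181] toolx [-0.0004 -0.0008 -1.    ] yawz 67.4362385093026 q6 -0.0853847538006505 t 0.25
shift tool mm [  58.3 -439.7 -198.3]
 yaw 112.5 rotvec tool [-45.1  -0.   -0. ]
 yaw 292.5 rotvec tool [134.9  -0.    0.1]
scene ((511.8350524902344, -6.017822265625), (190.59844970703125, 134.14830017089844), 3.587332248687744) 335
side ((508.3504943847656, -6.213226318359375), (190.93862915039062, 132.41529846191406), 3.3339922428131104) 459
```

```bash
python3 -m creep '[{"xyz":[0,-40,-18],"rotation":[0,0,0],"grip":1},{"xyz":[0,-40,-18],"rotation":[0,0,0],"grip":1},{"xyz":[0,-40,-18],"rotation":[0,0,0],"grip":1},{"xyz":[0,-40,-18],"rotation":[0,0,0],"grip":1},{"xyz":[0,-40,-18],"rotation":[0,0,0],"grip":1},{"xyz":[0,-40,-18],"rotation":[0,0,0],"grip":1},{"xyz":[0,-40,-18],"rotation":[0,0,0],"grip":1},{"xyz":[0,-40,-18],"rotation":[0,0,0],"grip":1},{"xyz":[0,-40,-18],"rotation":[0,0,0],"grip":1},{"xyz":[0,-40,-18],"rotation":[0,0,0],"grip":1}]' && python3 -m creep '[{"xyz":[0,0,0],"rotation":[-7,0,0],"grip":1},{"xyz":[0,0,0],"rotation":[-7,0,0],"grip":1},{"xyz":[0,0,0],"rotation":[-7,0,0],"grip":1},{"xyz":[0,0,0],"rotation":[-7,0,0],"grip":1},{"xyz":[0,0,0],"rotation":[-7,0,0],"grip":1},{"xyz":[0,0,0],"rotation":[-7,0,0],"grip":1}]'
python3 -c "
from h import *
plan([.560,.202,.16],112.5)"
```

```text
time_s: 1.18
position: [0.5156, 0.2514, 0.2179]
orientation: [0.586, -0.396, 0.584, 0.398]
contact_force: [0.7, 1.4, 0.3]
finger_gap: 1.002
time_s: 1.68
position: [0.5228, 0.2406, 0.2173]
orientation: [-0.402, 0.582, -0.401, -0.582]
contact_force: [-0.4, -0.5, 0.2]
finger_gap: 0.999
pos [0.52275527 0.24062948 0.21733742] toolx [ 1.61969557e-03  7.32145433e-04 -9.99998420e-01] yawz 110.79546609150444 q6 -1.5915425863691626 t 1.6833
shift tool mm [ 57.4 -21.  -49.3]
 yaw 112.5 rotvec tool [-1.7  0.   0.1]
 yaw 292.5 rotvec tool [178.3   0.2  -0. ]
```

```bash
python3 -m creep '[{"xyz":[19,-7,-16],"rotation":[-1.7,0,0],"grip":1},{"xyz":[19,-7,-16],"rotation":[0,0,0],"grip":1},{"xyz":[10,-7,-16],"rotation":[0,0,0],"grip":1},{"xyz":[0,0,0],"rotation":[0,0,0],"grip":1}]'
python3 -c "
from h import *
plan([.560,.202,.16],112.5)
p,d=eyes.capture('wrist');cv2.imwrite('pics/w1.png',p[:,:,::-1])
p,d=eyes.capture('side');cv2.imwrite('pics/s1.png',p[:,:,::-1])"
```

```text
time_s: 2.02
position: [0.5626, 0.2043, 0.1699]
orientation: [-0.391, 0.592, -0.387, -0.589]
contact_force: [0.3, -0.5, -0.0]
finger_gap: 1.001
pos [0.56263365 0.20429958 0.16994942] toolx [ 0.00595329  0.00252606 -0.99997909] yawz 113.28007894379982 q6 -1.7151358455592265 t 2.0167
shift tool mm [ 9.9  3.4 -1.1]
 yaw 112.5 rotvec tool [0.8 0.  0.4]
 yaw 292.5 rotvec tool [-179.2   -0.6    0. ]
```

View pics/w1.png

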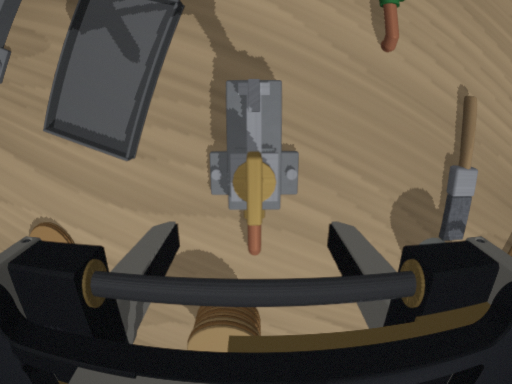

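View pics/s1.png

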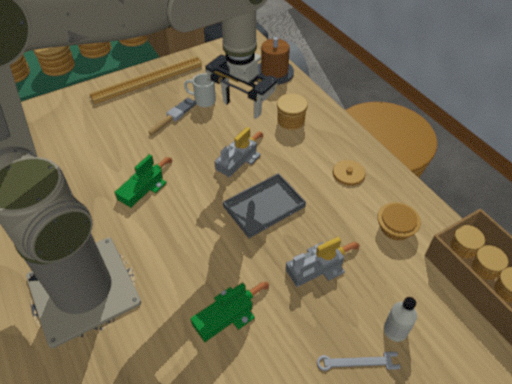

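```bash
cat >> h.py <<'E'
def wray(c,u,v,z):
    M=c['world_from_camera'];du,dv=u-c['cx'],v-c['cy'];r=np.hypot(du,dv);t=r/c['fx']
    k=np.array([np.sin(t)*du/max(r,1e-9),np.sin(t)*dv/max(r,1e-9),np.cos(t)]);k=M[:3,:3]@k;o=M[:3,3]
    return o+k*(z-o[2])/k[2]
def wingw(name,z=.086,roi=None):
    c=eyes.camera_params('wrist');p,d=eyes.capture('wrist');cv2.imwrite(name,p[:,:,::-1]);H=hsv(p)
    m=(H[...,0]>18)&(H[...,0]<32)&(H[...,1]>150)
    return c,p,d,H,m
E
python3 - <<'E'
from h import *
np.set_printoptions(precision=4,suppress=True)
print(pix('side',[.5626,.2043,.17]),pix('scene',[.5626,.2043,.17]))
c,p,d,H,m=wingw('pics/w2.png');m[:,:200]=0;m[:,300:]=0;m[:140]=0;m[240:]=0
pts=np.array([[*wray(c,u,v,.086)] for v,u in zip(*np.nonzero(m))])
# top brightest via depth along axis
vs,us=np.nonzero(m);dd=d[m]
r=np.hypot(us-c['cx'],vs-c['cy']);t=r/c['fx']
k=np.stack([np.tan(t)*(us-c['cx'])/r,np.tan(t)*(vs-c['cy'])/r,np.ones_like(t)],1)*dd[:,None]
X=k@c['world_from_camera'][:3,:3].T+c['world_from_camera'][:3,3]
w=X[(X[:,2]>.08)];print(len(X),len(w),w.mean(0),X[:,2].max(),cv2.minAreaRect((w[:,:2]*1000).astype(np.float32)))
E
```

```text
(np.float64(241.73763490075277), np.float64(110.03424690636008)) (np.float64(281.069469835671), np.float64(236.19156551421162))<stdin>:11: RuntimeWarning: Mean of empty slice.
  ret = um.true_divide(
Traceback (most recent call last):
ValueError: zero-size array to reduction operation maximum which has no identity
```

```bash
cat >> h.py <<'E'
def wcloud(name):
    c=eyes.camera_params('wrist');p,d=eyes.capture('wrist');cv2.imwrite(name,p[:,:,::-1])
    v,u=np.mgrid[0:384,0:512];du=u-c['cx'];dv=v-c['cy'];r=np.hypot(du,dv)+1e-9;t=np.tan(np.minimum(r/c['fx'],1.4))
    P=np.stack([t*du/r,t*dv/r,np.ones_like(r)],-1)*d[...,None]
    return c,p,d,P@c['world_from_camera'][:3,:3].T+c['world_from_camera'][:3,3]
E
python3 - <<'E'
from h import *
np.set_printoptions(precision=4,suppress=True)
c,p,d,P=wcloud('pics/w3.png');H=hsv(p)
print(H[190,254],H[160,254],d[160,254],P[160,254],P[100,150])
m=(H[...,0]>=15)&(H[...,0]<35)&(H[...,1]>150);m[:,:225]=0;m[:,290:]=0;m[:140]=0;m[235:]=0
X=P[m];print(len(X))
w=X[X[:,2]>.08];print(len(w),w.mean(0),cv2.minAreaRect((w[:,:2]*1000).astype(np.float32)))
g=(H[...,1]<80)&(P[...,2]>.078)&(P[...,2]<.1);g[:70]=0;g[130:]=0;g[:,:225]=0;g[:,285:]=0
w=P[g];print('tab',len(w),w.mean(0),cv2.minAreaRect((w[:,:2]*1000).astype(np.float32)))
plan([.560,.202,.16],112.5)
E
```

```text
[ 21 126 160] [ 21 128 155] 0.25457588 [0.5335 0.1969 0.0864] [0.5284 0.0637 0.0012]
0
0 [nan nan nan] ((0.0, 0.0), (0.0, 0.0), 0.0)
tab 350 [0.4834 0.1716 0.0871] ((483.36285400390625, 171.62509155273438), (26.347515106201172, 8.37978458404541), 23.243928909301758)
pos [0.5621 0.2071 0.1733] toolx [ 0.0089  0.0047 -0.9999] yawz 113.36226243501747 q6 -1.7127916958798572 t 2.2167
shift tool mm [13.2  4.1 -3.9]
 yaw 112.5 rotvec tool [0.9 0.1 0.6]
 yaw 292.5 rotvec tool [-179.1   -0.9    0.1]<stdin>:7: RuntimeWarning: Mean of empty slice.
  ret = um.true_divide(
```

```bash
cat >> h.py <<'E'
def wing(name,roi=(140,235,225,290),top=.08):
    c,p,d,P=wcloud(name);H=hsv(p);a,b,e,f=roi
    m=(H[...,0]>=15)&(H[...,0]<35)&(H[...,1]>95)&(P[...,2]>top)&(P[...,2]<.12);m[:,:e]=0;m[:,f:]=0;m[:a]=0;m[b:]=0
    X=P[m];print('wing',len(X),X.mean(0),cv2.minAreaRect((X[:,:2]*1000).astype(np.float32)))
E
python3 - <<'E'
from h import *
wing('pics/w4.png')
plan([.560,.202,.13],112.5)
E
```

```text
wing 1036 [0.55806964 0.20459818 0.08575112] ((559.7369384765625, 205.1510467529297), (63.47665786743164, 13.304387092590332), 23.615093231201172)
pos [0.56223944 0.20732659 0.17353153] toolx [ 0.00943074  0.00485789 -0.99994373] yawz 113.38342328887099 q6 -1.712866294849874 t 2.2667
shift tool mm [43.5  4.6 -4. ]
 yaw 112.5 rotvec tool [0.9 0.  0.6]
 yaw 292.5 rotvec tool [-1.791e+02 -9.000e-01  1.000e-01]
```

```bash
python3 -m creep '[{"xyz":[13,3,-3],"rotation":[0,0,0.6],"grip":0.3},{"xyz":[13,0,0],"rotation":[0,0,0],"grip":0.3},{"xyz":[13,0,0],"rotation":[0,0,0],"grip":0.3},{"xyz":[0,0,0],"rotation":[0,0,0],"grip":0.3},{"xyz":[0,0,0],"rotation":[0,0,0],"grip":0.3}]'
python3 -c "
from h import *
plan([.560,.204,.058],113.4)"
```

```text
time_s: 2.68
position: [0.5603, 0.2054, 0.1326]
orientation: [-0.388, 0.592, -0.387, -0.591]
contact_force: [-0.0, -0.1, 0.7]
finger_gap: 0.69
pos [0.56026428 0.20541553 0.13258127] toolx [ 0.00208083  0.00149937 -0.99999671] yawz 113.54508169424204 q6 -1.7169782847937693 t 2.6833
shift tool mm [74.6  1.  -1.2]
 yaw 113.4 rotvec tool [0.1 0.  0.1]
 yaw 293.4 rotvec tool [-179.9   -0.2    0. ]
```

```bash
python3 -m creep '[{"xyz":[15,1,-1.2],"rotation":[0,0,0],"grip":0},{"xyz":[18,0,0],"rotation":[0,0,0],"grip":0},{"xyz":[18,0,0],"rotation":[0,0,0],"grip":0},{"xyz":[15,0,0],"rotation":[0,0,0],"grip":0},{"xyz":[0,0,0],"rotation":[0,0,0],"grip":0},{"xyz":[0,0,0],"rotation":[0,0,0],"grip":0}]'
python3 -c "
from h import *
plan([.560,.204,.058],113.4)
p,d=eyes.capture('side');cv2.imwrite('pics/s2.png',cv2.resize(p[60:220,170:330,::-1],(600,600)))"
```

```text
time_s: 3.18
position: [0.5599, 0.2047, 0.0646]
orientation: [-0.388, 0.592, -0.386, -0.591]
contact_force: [-0.5, 0.1, -0.6]
finger_gap: 0.499
pos [0.55991393 0.20471289 0.0645948 ] toolx [ 0.00262909  0.00180659 -0.99999491] yawz 113.58659765321924 q6 -1.7189601643412176 t 3.1833
shift tool mm [ 6.6  0.2 -0.7]
 yaw 113.4 rotvec tool [0.2 0.  0.2]
 yaw 293.4 rotvec tool [-1.798e+02 -3.000e-01  1.000e-01]
```

View pics/s2.png

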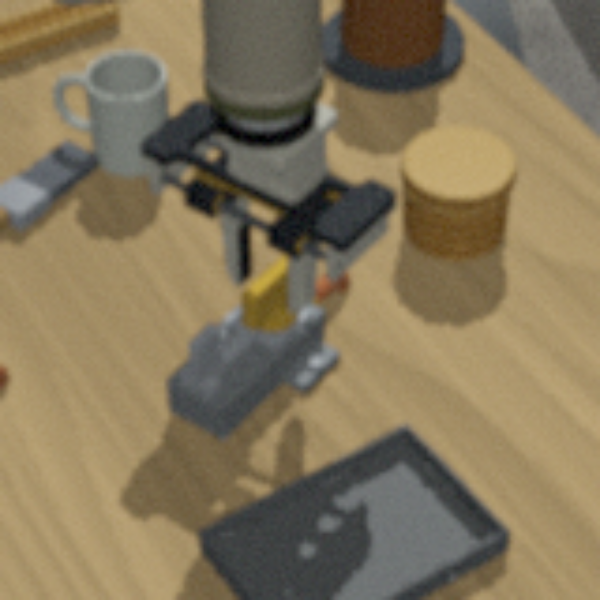

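The picture shows the fingers straddling the wing (about (270,290) in the crop). I'll close gently.

```bash
python3 -m creep '[{"xyz":[6,0,-0.5],"rotation":[0,0,0],"grip":-0.5},{"xyz":[0,0,0],"rotation":[0,0,0],"grip":-0.6},{"xyz":[0,0,0],"rotation":[0,0,0],"grip":-1},{"xyz":[0,0,0],"rotation":[0,0,0],"grip":-1},{"xyz":[0,0,0],"rotation":[0,0,0],"grip":-1},{"xyz":[0,0,0],"rotation":[0,0,0],"grip":-1}]' 15
python3 -c "
from h import *
s=status.read_state();print(s['contact_force'],s['moment'],s['joint_efforts'])
plan([.560,.204,.058],113.4)"
```

```text
time_s: 3.73
position: [0.5628, 0.205, 0.0629]
orientation: [-0.39, 0.594, -0.385, -0.59]
contact_force: [-1.3, -0.2, -3.8]
finger_gap: 0.149
[-1.33842456 -0.23435002 -3.8439599 ] [-0.00452892  0.08258119  0.01295051] [-1.96335325e-01 -5.95774341e+01 -4.69112098e+01 -1.22989048e-01
 -2.19801455e-01 -1.61642110e-03]
pos [0.56284243 0.20501255 0.06291644] toolx [ 0.00858766  0.00348537 -0.99995705] yawz 113.59088910082957 q6 -1.7199121908884745 t 3.7333
shift tool mm [4.9 3.1 0.2]
 yaw 113.4 rotvec tool [ 0.2 -0.   0.5]
 yaw 293.4 rotvec tool [-179.8   -0.8   -0. ]
```

```bash
python3 -m creep '[{"xyz":[5,3,0],"rotation":[0,0,0.6],"grip":-0.4},{"xyz":[3,1,0],"rotation":[0,0,0.2],"grip":-0.4},{"xyz":[1,0,0],"rotation":[0,0,0],"grip":-1},{"xyz":[0.5,0,0],"rotation":[0,0,0],"grip":-1},{"xyz":[0.5,0,0],"rotation":[0,0,0],"grip":-1}]' 25
python3 -c "
from h import *
s=status.read_state();print(s['contact_force'],s['moment'],s['joint_efforts'])
plan([.560,.204,.058],113.4)"
```

```text
time_s: 4.15
position: [0.5594, 0.2035, 0.0531]
orientation: [0.386, -0.591, 0.389, 0.593]
contact_force: [-3.6, -0.8, 10.4]
finger_gap: 0.177
[-3.56341377 -0.75326318 10.37210165] [-0.00921523  0.71093528 -0.04144635] [-4.25935993e-01 -5.29496098e+01 -4.19320214e+01 -1.83276027e-01
 -1.39506474e+00  1.87897167e-03]
pos [0.5593638  0.20350719 0.05307882] toolx [-0.00442738 -0.00229692 -0.99998756] yawz 113.59203758028389 q6 -1.7186899804066635 t 4.15
shift tool mm [-4.9 -0.8  0.2]
 yaw 113.4 rotvec tool [ 0.2 -0.  -0.3]
 yaw 293.4 rotvec tool [-179.8    0.4   -0. ]
```

```bash
python3 -m creep '[{"xyz":[-4,0,0],"rotation":[0,0,-0.3],"grip":-0.4},{"xyz":[0,0,0],"rotation":[0,0,0],"grip":-0.4},{"xyz":[0,0,0],"rotation":[0,0,0],"grip":-0.4}]' 25
python3 -c "
from h import *
s=status.read_state();print(s['contact_force'],s['moment'],s['joint_efforts'])
plan([.560,.204,.058],113.4)"
```

```text
time_s: 4.4
position: [0.5594, 0.2035, 0.0573]
orientation: [-0.387, 0.592, -0.387, -0.591]
contact_force: [0.0, 1.3, 0.2]
finger_gap: 0.293
[0.00250482 1.30560464 0.21445717] [ 0.07035394 -0.01602638  0.01452524] [-1.41606120e-03 -5.81790590e+01 -4.54132676e+01 -2.38027627e-02
  3.10262258e-02 -2.66449482e-03]
pos [0.55938416 0.20349349 0.05727025] toolx [ 6.83454523e-04 -1.27968874e-04 -9.99999758e-01] yawz 113.5940806714975 q6 -1.7195154462094935 t 4.4
shift tool mm [-0.7 -0.8  0.2]
 yaw 113.4 rotvec tool [ 0.2 -0.   0. ]
 yaw 293.4 rotvec tool [-1.798e+02 -1.000e-01 -0.000e+00]
```

```bash
python3 -m creep '[{"xyz":[0,0,0],"rotation":[0,0,0],"grip":-1},{"xyz":[0,0,0],"rotation":[0,0,0],"grip":-1},{"xyz":[0,0,0],"rotation":[0,0,0],"grip":-1}]' 25
python3 -c "
from h import *
s=status.read_state();print(s['contact_force'],s['moment'],s['joint_efforts'])
plan([.560,.204,.058],113.4)"
python3 -m creep '[{"xyz":[0,0,0],"rotation":[-3,0,0],"grip":-1},{"xyz":[0,0,0],"rotation":[-3,0,0],"grip":-1},{"xyz":[0,0,0],"rotation":[-3,0,0],"grip":-1},{"xyz":[0,0,0],"rotation":[0,0,0],"grip":-1},{"xyz":[0,0,0],"rotation":[0,0,0],"grip":-1}]' 25
python3 -c "
from h import *
s=status.read_state();print(s['contact_force'],s['moment'],s['joint_efforts'])
plan([.560,.204,.058],113.4)"
```

```text
time_s: 4.65
position: [0.5597, 0.2036, 0.0579]
orientation: [-0.388, 0.592, -0.387, -0.591]
contact_force: [-3.1, -0.1, 5.8]
finger_gap: 0.148
[-3.0549701  -0.13688619  5.7595269 ] [0.00575164 0.54803021 0.00857291] [-4.18686317e-01 -5.34697258e+01 -4.23180556e+01 -1.83313885e-01
 -1.01404421e+00  1.55182217e-03]
pos [0.55969234 0.20360462 0.05786205] toolx [ 1.51647227e-03  1.55510978e-04 -9.99998838e-01] yawz 113.5944906230221 q6 -1.7195335568365324 t 4.65
shift tool mm [-0.1 -0.4  0.2]
 yaw 113.4 rotvec tool [ 0.2 -0.   0.1]
 yaw 293.4 rotvec tool [-1.798e+02 -1.000e-01 -0.000e+00]
time_s: 5.07
position: [0.5597, 0.2036, 0.058]
orientation: [-0.339, 0.621, -0.338, -0.621]
contact_force: [-0.4, -0.5, -0.1]
finger_gap: 0.151
[-0.39306554 -0.48008247 -0.08633418] [ 0.08099899  0.04286787 -0.18400082] [ 1.28080789e-01 -5.73413014e+01 -4.46853805e+01 -1.44277224e-01
 -4.18383291e-02 -5.29805683e-01]
pos [0.55967514 0.20357305 0.05798409] toolx [ 1.27804816e-03  2.77566593e-04 -9.99999145e-01] yawz 122.83478295255345 q6 -1.8810284638381551 t 5.0667
shift tool mm [-0.  -0.5  0.2]
 yaw 113.4 rotvec tool [ 9.4 -0.   0.1]
 yaw 293.4 rotvec tool [-1.706e+02 -1.000e-01 -0.000e+00]
```

At 0.161 rad ccw the moment is −0.19 N m, which is the pure spring value (1.2 × 0.161), so the nut is tightening. That points to a left-hand thread. Next I'll try clockwise.

```bash
python3 -m creep '[{"xyz":[0,0,0],"rotation":[4,0,0],"grip":-1},{"xyz":[0,0,0],"rotation":[5,0,0],"grip":-1},{"xyz":[0,0,0],"rotation":[4,0,0],"grip":-1},{"xyz":[0,0,0],"rotation":[4,0,0],"grip":-1},{"xyz":[0,0,0],"rotation":[3,0,0],"grip":-1},{"xyz":[0,0,0],"rotation":[0,0,0],"grip":-1},{"xyz":[0,0,0],"rotation":[0,0,0],"grip":-1}]' 25
python3 -c "
from h import *
s=status.read_state();print(s['contact_force'],s['moment'],s['joint_efforts'])
plan([.560,.204,.058],113.4)"
```

```text
time_s: 5.65
position: [0.5596, 0.2037, 0.0582]
orientation: [-0.448, 0.547, -0.448, -0.547]
contact_force: [-0.6, -0.8, 0.4]
finger_gap: 0.147
[-0.60118636 -0.76691687  0.39276734] [0.0341647  0.05587211 0.1240282 ] [-1.27854254e-01 -5.74128520e+01 -4.47641909e+01  6.12824620e-02
  4.92723368e-03  5.17177787e-01]
pos [0.55956708 0.20372715 0.05816458] toolx [ 1.04600451e-03  1.43574103e-04 -9.99999443e-01] yawz 101.34444088662832 q6 -1.5055844474491222 t 5.65
shift tool mm [ 0.2 -0.5  0.2]
 yaw 113.4 rotvec tool [-12.1  -0.    0.1]
 yaw 293.4 rotvec tool [1.679e+02 1.000e-01 0.000e+00]
```

Clockwise at 0.21 rad the torque is only 0.12 N m, against 0.26 if it were tight, so the nut slips. This fitting, scene (285,248), is the gas one. I'll unscrew it.

```bash
python3 -m creep '[{"xyz":[-0.7,0,0],"rotation":[6.5,0,0],"grip":-1},{"xyz":[-0.4,0,0],"rotation":[6.5,0,0],"grip":-1},{"xyz":[-0.4,0,0],"rotation":[6.5,0,0],"grip":-1},{"xyz":[-0.4,0,0],"rotation":[6.5,0,0],"grip":-1},{"xyz":[-0.4,0,0],"rotation":[6.5,0,0],"grip":-1},{"xyz":[-0.4,0,0],"rotation":[6.5,0,0],"grip":-1},{"xyz":[-0.4,0,0],"rotation":[6.5,0,0],"grip":-1},{"xyz":[-0.4,0,0],"rotation":[6.5,0,0],"grip":-1}]' 25
python3 -c "
from h import *
s=status.read_state();print(s['contact_force'],s['moment'])
plan([.560,.204,.058],113.4)"
```

```text
time_s: 6.32
position: [0.5597, 0.2042, 0.0613]
orientation: [0.647, -0.287, 0.646, 0.287]
contact_force: [0.1, 0.5, 0.5]
finger_gap: 0.148
[0.08447418 0.47476792 0.48140734] [-0.04295365  0.03939432  0.19972134]
pos [0.55965907 0.20420208 0.06128402] toolx [ 1.48435498e-03  4.25342323e-04 -9.99998808e-01] yawz 47.84179935119578 q6 -0.5712088896614015 t 6.3167
shift tool mm [ 3.3 -0.4  0.1]
 yaw 113.4 rotvec tool [-65.6   0.    0.1]
 yaw 293.4 rotvec tool [ 1.144e+02  1.000e-01 -0.000e+00]
```

```bash
python3 -m creep '[{"xyz":[-0.6,0,0],"rotation":[6.5,0,0],"grip":-1},{"xyz":[-0.5,0,0],"rotation":[6.5,0,0],"grip":-1},{"xyz":[-0.4,0,0],"rotation":[6.5,0,0],"grip":-1},{"xyz":[-0.4,0,0],"rotation":[6.5,0,0],"grip":-1},{"xyz":[-0.4,0,0],"rotation":[6.5,0,0],"grip":-1},{"xyz":[-0.4,0,0],"rotation":[6.5,0,0],"grip":-1},{"xyz":[-0.4,0,0],"rotation":[6.5,0,0],"grip":-1},{"xyz":[0,0,0],"rotation":[0,0,0],"grip":-1}]' 25
python3 -c "
from h import *
s=status.read_state();print(s['contact_force'],s['moment'])
plan([.560,.204,.058],113.4)"
```

```text
time_s: 6.98
position: [0.5601, 0.2044, 0.0642]
orientation: [0.708, -0.002, 0.706, 0.002]
contact_force: [-0.3, -0.6, 2.0]
finger_gap: 0.148
[-0.27635579 -0.63706878  2.02743137] [-0.14864879  0.22087634  0.10387771]
pos [0.56007289 0.20442274 0.06422521] toolx [ 2.46383850e-03  3.12764363e-04 -9.99996916e-01] yawz 0.31199040109130377 q6 0.2588743217189508 t 6.9833
shift tool mm [ 6.2 -0.4 -0.1]
 yaw 113.4 rotvec tool [-1.131e+02  1.000e-01  1.000e-01]
 yaw 293.4 rotvec tool [66.9  0.1 -0.1]
```

```bash
python3 -m creep '[{"xyz":[-0.6,0,0],"rotation":[6.5,0,0],"grip":-1},{"xyz":[-0.5,0,0],"rotation":[6.5,0,0],"grip":-1},{"xyz":[-0.4,0,0],"rotation":[6.5,0,0],"grip":-1},{"xyz":[-0.4,0,0],"rotation":[6.5,0,0],"grip":-1},{"xyz":[-0.4,0,0],"rotation":[6.5,0,0],"grip":-1},{"xyz":[-0.2,0,0],"rotation":[4,0,0],"grip":-1},{"xyz":[0,0,0],"rotation":[0,0,0],"grip":-1},{"xyz":[0,0,0],"rotation":[0,0,0],"grip":-1}]' 25
python3 -c "
from h import *
s=status.read_state();print(s['contact_force'],s['moment'])
plan([.560,.204,.058],113.4)"
```

```text
time_s: 7.65
position: [0.5604, 0.2043, 0.0664]
orientation: [0.674, 0.216, 0.672, -0.215]
contact_force: [0.5, 0.3, 0.2]
finger_gap: 0.15
[0.45563583 0.29627772 0.17013177] [-0.0684      0.36932216  0.14849828]
pos [0.5603825  0.20433194 0.06640653] toolx [ 3.04110147e-03 -4.22510773e-05 -9.99995375e-01] yawz -35.53343508643142 q6 0.8846864910604305 t 7.65
shift tool mm [ 8.4 -0.5 -0.1]
 yaw 113.4 rotvec tool [-148.9    0.2    0.2]
 yaw 293.4 rotvec tool [31.1  0.1 -0.1]
```

```bash
python3 -m creep '[{"xyz":[0,0,0],"rotation":[0,0,0],"grip":-0.3},{"xyz":[0,0,0],"rotation":[0,0,0],"grip":-0.3},{"xyz":[-20,0,0],"rotation":[0,0,0],"grip":-0.1},{"xyz":[-30,0,0],"rotation":[0,0,0],"grip":0.1},{"xyz":[-30,0,0],"rotation":[6,0,0],"grip":0.1},{"xyz":[-20,0,0],"rotation":[7,0,0],"grip":0.1},{"xyz":[0,0,0],"rotation":[7,0,0],"grip":0.1},{"xyz":[0,0,0],"rotation":[7,0,0],"grip":0.1},{"xyz":[0,0,0],"rotation":[4,0,0],"grip":0.1},{"xyz":[0,0,0],"rotation":[0,0,0],"grip":0.1}]' 25
python3 -c "
from h import *
s=status.read_state();print(s['contact_force'],s['moment'])
plan([.4835,.171,.13],113.4)
p,d=eyes.capture('wrist');cv2.imwrite('pics/w5.png',p[:,:,::-1])
p,d=eyes.capture('side');cv2.imwrite('pics/s3.png',cv2.resize(p[60:220,170:330,::-1],(600,600)))"
```

```text
time_s: 8.48
position: [0.5587, 0.2039, 0.1693]
orientation: [0.592, 0.386, 0.592, -0.387]
contact_force: [-0.5, -0.0, -0.1]
finger_gap: 0.551
[-0.48121327 -0.03045365 -0.06404664] [-0.02011876  0.12652731  0.03092145]
pos [0.55871201 0.20386258 0.16925433] toolx [-9.33605219e-05 -7.42615430e-04 -9.99999720e-01] yawz -66.27950665506592 q6 1.421006574743059 t 8.4833
shift tool mm [ 39.3 -82.1  -0.2]
 yaw 113.4 rotvec tool [-1.797e+02 -0.000e+00  1.000e-01]
 yaw 293.4 rotvec tool [0.3 0.  0. ]
```

View pics/w5.png

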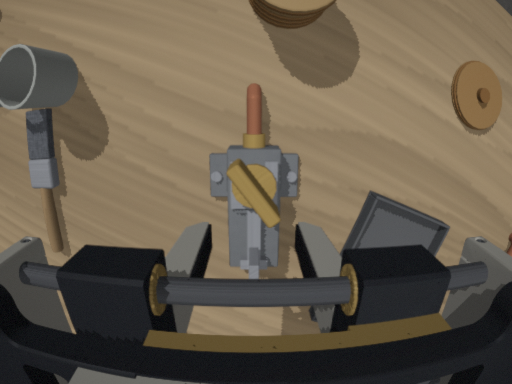

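View pics/s3.png

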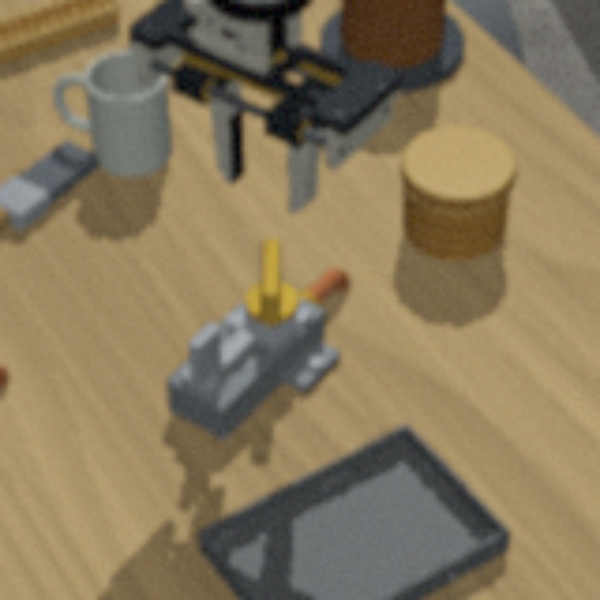

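The wrist view shows the wing at (254,193), turned about 143°, with the plate still in place. Next I'll move over the tab.

```bash
python3 -m creep '[{"xyz":[0,-25,0],"rotation":[0,0,0],"grip":-0.2},{"xyz":[5,-25,0],"rotation":[0,0,0],"grip":-0.2},{"xyz":[10,-17,0],"rotation":[0,0,0],"grip":-0.2},{"xyz":[10,-10,0],"rotation":[0,0,0],"grip":-0.2},{"xyz":[5,-3,0],"rotation":[0,0,0],"grip":-0.2},{"xyz":[0,0,0],"rotation":[0,0,0],"grip":-0.2}]' 25
python3 -c "
from h import *
np.set_printoptions(precision=4,suppress=True)
plan([.4835,.171,.057],113.4)
c,p,d,P=wcloud('pics/w6.png');H=hsv(p)
m=(H[...,0]>=15)&(H[...,0]<35)&(H[...,1]>95)&(P[...,2]>.088)&(P[...,2]<.12);m[:,:200]=0;m[:,310:]=0;m[240:]=0
X=P[m];print(len(X),X.mean(0) if len(X) else 0,cv2.minAreaRect((X[:,:2]*1000).astype(np.float32)))
"
```

```text
time_s: 9.08
position: [0.4815, 0.1694, 0.1343]
orientation: [0.596, 0.376, 0.599, -0.38]
contact_force: [-0.4, 0.7, 0.4]
finger_gap: 0.399
pos [0.4815 0.1694 0.1343] toolx [-0.0055 -0.002  -1.    ] yawz -64.6393240266333 q6 1.3665602282789102 t 9.0833
shift tool mm [77.3  2.9 -0.6]
 yaw 113.4 rotvec tool [-178.    -0.5   -0. ]
 yaw 293.4 rotvec tool [ 2.  -0.   0.3]
1775 [0.5601 0.2052 0.0945] ((560.2808837890625, 205.25955200195312), (63.70293426513672, 14.3526611328125), 59.886356353759766)
```

View pics/w6.png

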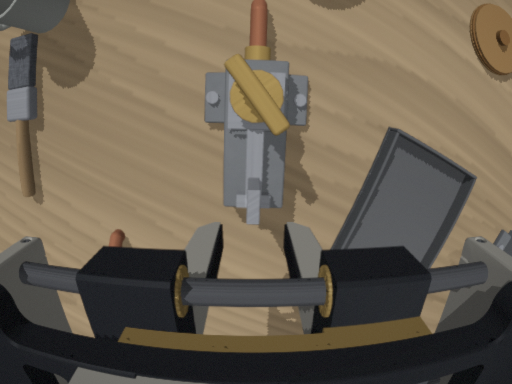

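```bash
python3 -m creep '[{"xyz":[15,2,-0.5],"rotation":[2,0,0.3],"grip":-0.4},{"xyz":[20,0,0],"rotation":[0,0,0],"grip":-0.4},{"xyz":[18,0,0],"rotation":[0,0,0],"grip":-0.4},{"xyz":[10,0,0],"rotation":[0,0,0],"grip":-0.4},{"xyz":[0,0,0],"rotation":[0,0,0],"grip":-0.4},{"xyz":[0,0,0],"rotation":[0,0,0],"grip":-0.4}]' 25
python3 -c "
from h import *
np.set_printoptions(precision=4,suppress=True)
plan([.4835,.171,.057],113.4)
p,d=eyes.capture('wrist');cv2.imwrite('pics/w7.png',p[:,:,::-1])
"
```

```text
time_s: 9.63
position: [0.4902, 0.1731, 0.0742]
orientation: [0.594, 0.389, 0.59, -0.385]
contact_force: [-0.2, -0.7, 0.4]
finger_gap: 0.299
pos [0.4902 0.1731 0.0742] toolx [ 0.0076  0.0026 -1.    ] yawz -66.34873612040853 q6 1.398121782951165 t 9.6333
shift tool mm [17.1 -7.1 -0.7]
 yaw 113.4 rotvec tool [-179.7    0.7    0.1]
 yaw 293.4 rotvec tool [ 0.3  0.  -0.5]
```

View pics/w7.png

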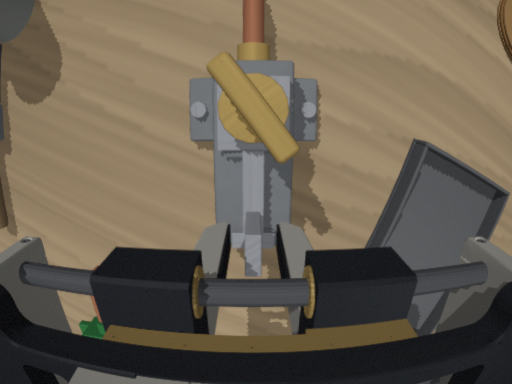

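```bash
python3 -m creep '[{"xyz":[6,-6,-0.4],"rotation":[0,0,-0.5],"grip":-0.4},{"xyz":[6,-1,0],"rotation":[0,0,0],"grip":-0.4},{"xyz":[3,0,0],"rotation":[0,0,0],"grip":-0.4},{"xyz":[0,0,0],"rotation":[0,0,0],"grip":-0.4},{"xyz":[0,0,0],"rotation":[0,0,0],"grip":-0.4}]' 25
python3 -c "
from h import *
np.set_printoptions(precision=4,suppress=True)
plan([.4835,.171,.057],113.4)
"
```

```text
time_s: 10.1
position: [0.4857, 0.1712, 0.0614]
orientation: [0.593, 0.387, 0.591, -0.386]
contact_force: [-0.2, -0.7, 0.3]
finger_gap: 0.301
pos [0.4857 0.1712 0.0614] toolx [ 0.004 -0.    -1.   ] yawz -66.30640686537993 q6 1.3976054961329185 t 10.1
shift tool mm [ 4.4 -2.1 -0.7]
 yaw 113.4 rotvec tool [-179.7    0.3    0.1]
 yaw 293.4 rotvec tool [ 0.3  0.1 -0.2]
```

```bash
python3 -m creep '[{"xyz":[4,-2,-0.7],"rotation":[0,0,-0.3],"grip":-0.4},{"xyz":[0,0,0],"rotation":[0,0,0],"grip":-1},{"xyz":[0,0,0],"rotation":[0,0,0],"grip":-1},{"xyz":[0,0,0],"rotation":[0,0,0],"grip":-1},{"xyz":[0,0,0],"rotation":[0,0,0],"grip":-1}]' 15
python3 -c "
from h import *
np.set_printoptions(precision=4,suppress=True)
s=status.read_state();print(s['contact_force'],s['moment'])
plan([.4835,.171,.057],113.4)
"
```

```text
time_s: 10.52
position: [0.4837, 0.1711, 0.0576]
orientation: [0.592, 0.386, 0.592, -0.387]
contact_force: [0.0, -0.8, -0.8]
finger_gap: 0.108
[ 0.0355 -0.757  -0.843 ] [-0.022   0.141   0.0298]
pos [0.4837 0.1711 0.0576] toolx [-0.0003 -0.0022 -1.    ] yawz -66.30677805224978 q6 1.3994707678335663 t 10.5167
shift tool mm [ 0.6 -0.2 -0. ]
 yaw 113.4 rotvec tool [-179.7   -0.1    0.2]
 yaw 293.4 rotvec tool [0.3 0.1 0.1]
```

```bash
python3 -m creep '[{"xyz":[-2,0,0],"rotation":[0,0,0],"grip":-1},{"xyz":[-2,0,0],"rotation":[0,0,0],"grip":-1},{"xyz":[-2,0,0],"rotation":[0,0,0],"grip":-1},{"xyz":[0,0,0],"rotation":[0,0,0],"grip":-1},{"xyz":[0,0,0],"rotation":[0,0,0],"grip":-1}]' 40
python3 -c "
from h import *
np.set_printoptions(precision=4,suppress=True)
s=status.read_state();print(s['contact_force'],s['moment'])
plan([.4835,.171,.0636],113.4)
p,d=eyes.capture('side');cv2.imwrite('pics/s4.png',cv2.resize(p[100:200,190:290,::-1],(600,600)))
"
```

```text
time_s: 10.93
position: [0.4824, 0.1708, 0.0631]
orientation: [0.592, 0.385, 0.592, -0.388]
contact_force: [0.4, -0.1, -2.6]
finger_gap: 0.104
[ 0.4117 -0.1146 -2.6176] [-0.0931  0.193  -0.0369]
pos [0.4824 0.1708 0.0631] toolx [-0.003  -0.0028 -1.    ] yawz -66.30461899311827 q6 1.3994102513387099 t 10.9333
shift tool mm [-0.5  1.1  0.2]
 yaw 113.4 rotvec tool [-179.7   -0.4    0.1]
 yaw 293.4 rotvec tool [0.3 0.1 0.2]
```

View pics/s4.png

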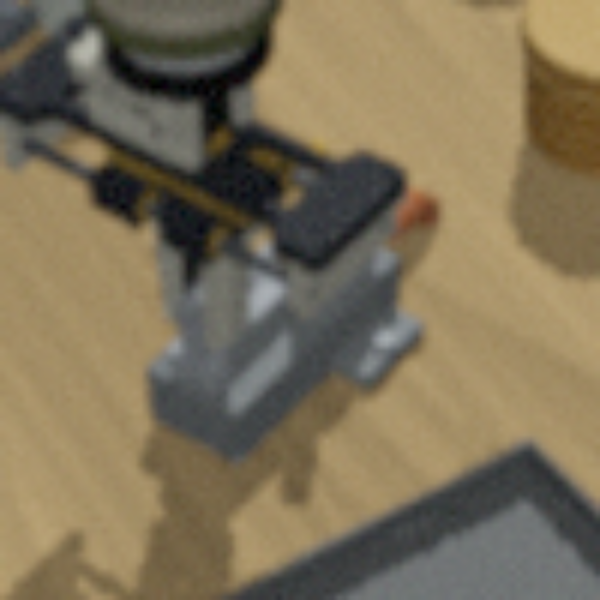

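```bash
python3 -m creep '[{"xyz":[-0.4,-4,0],"rotation":[0,0,0.3],"grip":-1},{"xyz":[0,-5,0],"rotation":[0,0,0],"grip":-1},{"xyz":[0,-5,0],"rotation":[0,0,0],"grip":-1},{"xyz":[0,-4,0],"rotation":[0,0,0],"grip":-1}]' 40
python3 -c "
from h import *
np.set_printoptions(precision=4,suppress=True)
s=status.read_state();print(s['contact_force'],s['moment'])
plan([.4835,.171,.0636],113.4)
"
```

```text
time_s: 11.32
position: [0.4647, 0.163, 0.0632]
orientation: [0.593, 0.387, 0.591, -0.386]
contact_force: [0.1, -0.4, -3.7]
finger_gap: 0.102
[ 0.1213 -0.432  -3.658 ] [-0.0685  0.1808  0.019 ]
pos [0.4647 0.163  0.0632] toolx [ 0.0019 -0.0006 -1.    ] yawz -66.29485778565356 q6 1.3914447302972897 t 11.3167
shift tool mm [-0.4 20.4  0.3]
 yaw 113.4 rotvec tool [-179.7    0.1    0.1]
 yaw 293.4 rotvec tool [ 0.3  0.1 -0.1]
```

```bash
python3 -m creep '[{"xyz":[-0.2,-6,0],"rotation":[0,0,0],"grip":-1},{"xyz":[0,-8,0],"rotation":[0,0,0],"grip":-1},{"xyz":[0,-8,0],"rotation":[0,0,0],"grip":-1},{"xyz":[0,-8,0],"rotation":[0,0,0],"grip":-1},{"xyz":[0,-8,0],"rotation":[0,0,0],"grip":-1},{"xyz":[0,-8,0],"rotation":[0,0,0],"grip":-1},{"xyz":[0,-6,0],"rotation":[0,0,0],"grip":-1},{"xyz":[0,0,0],"rotation":[0,0,0],"grip":-1}]' 40
python3 -c "
from h import *
np.set_printoptions(precision=4,suppress=True)
s=status.read_state();print(s['contact_force'],s['moment'])
plan([.4835,.171,.0636],113.4)
p,d=eyes.capture('side');cv2.imwrite('pics/s5.png',cv2.resize(p[80:240,150:310,::-1],(600,600)))
"
```

```text
time_s: 11.98
position: [0.4095, 0.1391, 0.0626]
orientation: [0.592, 0.386, 0.592, -0.387]
contact_force: [-0.9, -0.9, -2.7]
finger_gap: 0.107
[-0.8888 -0.8566 -2.7435] [-0.0107  0.2453 -0.0157]
pos [0.4095 0.1391 0.0626] toolx [ 0.0003 -0.0011 -1.    ] yawz -66.30301726769291 q6 1.3673680527094594 t 11.9833
shift tool mm [-1.  80.5  0.5]
 yaw 113.4 rotvec tool [-179.7   -0.     0.1]
 yaw 293.4 rotvec tool [0.3 0.1 0. ]
```

View pics/s5.png

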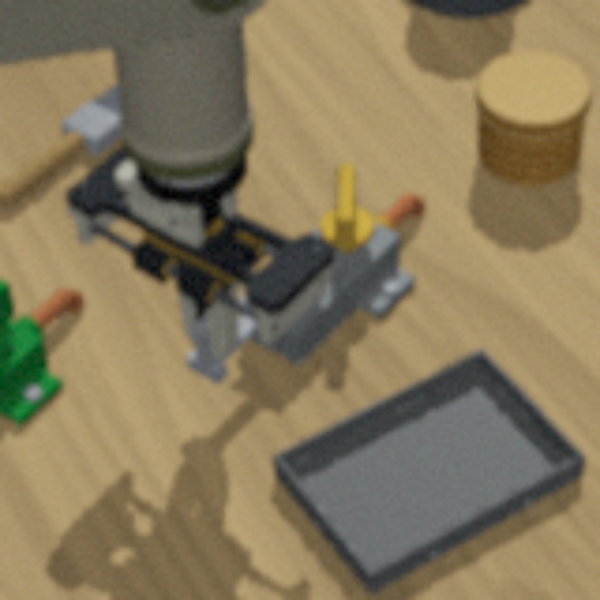

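```bash
python3 -m creep '[{"xyz":[-15,0,0],"rotation":[0,0,0],"grip":-1},{"xyz":[-25,0,0],"rotation":[0,0,0],"grip":-1},{"xyz":[-20,0,0],"rotation":[0,0,0],"grip":-1},{"xyz":[-5,0,0],"rotation":[5,0,0],"grip":-1},{"xyz":[0,0,0],"rotation":[5,0,0],"grip":-1},{"xyz":[0,0,0],"rotation":[5,0,0],"grip":-1},{"xyz":[0,0,0],"rotation":[4,0,0],"grip":-1},{"xyz":[0,0,0],"rotation":[0,0,0],"grip":-1}]' 40
python3 -c "
from h import *
np.set_printoptions(precision=4,suppress=True)
s=status.read_state();print(s['contact_force'],s['moment'])
plan([.464,-.009,.12],93.5)
"
```

```text
time_s: 12.7
position: [0.4118, 0.1399, 0.1322]
orientation: [0.518, 0.484, 0.515, -0.482]
contact_force: [-0.5, -0.3, -2.6]
finger_gap: 0.108
[-0.4943 -0.3124 -2.5724] [0.0171 0.2449 0.0364]
pos [0.4118 0.1399 0.1322] toolx [ 0.005   0.0004 -1.    ] yawz -86.18318179006162 q6 1.7143321800532136 t 12.7
shift tool mm [ 12.4  42.1 152. ]
 yaw 93.5 rotvec tool [-179.7    0.4   -0. ]
 yaw 273.5 rotvec tool [ 0.3 -0.  -0.3]
```

```bash
python3 -m creep '[{"xyz":[0,5,15],"rotation":[0,0,0],"grip":-1},{"xyz":[0,6,22],"rotation":[0,0,0],"grip":-1},{"xyz":[0,6,22],"rotation":[0,0,0],"grip":-1},{"xyz":[0,6,22],"rotation":[0,0,0],"grip":-1},{"xyz":[0,6,22],"rotation":[0,0,0],"grip":-1},{"xyz":[0,6,22],"rotation":[0,0,0],"grip":-1},{"xyz":[0,4,15],"rotation":[0,0,0],"grip":-1},{"xyz":[0,2,8],"rotation":[0,0,0],"grip":-1},{"xyz":[0,0,0],"rotation":[0,0,0],"grip":-1},{"xyz":[0,0,0],"rotation":[0,0,0],"grip":-1}]' 40
python3 -c "
from h import *
np.set_printoptions(precision=4,suppress=True)
s=status.read_state();print(s['contact_force'],s['moment'])
plan([.464,-.009,.07],93.5)
"
```

```text
time_s: 13.53
position: [0.4675, -0.0096, 0.1324]
orientation: [0.524, 0.478, 0.521, -0.474]
contact_force: [0.2, -0.6, -2.8]
finger_gap: 0.104
[ 0.2213 -0.5552 -2.7747] [-0.015   0.2439  0.0225]
pos [ 0.4675 -0.0096  0.1324] toolx [ 0.007  0.002 -1.   ] yawz -84.65035532782179 q6 1.3442680979296464 t 13.5333
shift tool mm [62.4 -3.8 -0.8]
 yaw 93.5 rotvec tool [-178.1    0.6   -0.1]
 yaw 273.5 rotvec tool [ 1.8 -0.1 -0.4]
```

```bash
python3 -m creep '[{"xyz":[15,-3,-0.8],"rotation":[1.8,0,-0.4],"grip":-1},{"xyz":[20,0,0],"rotation":[0,0,0],"grip":-1},{"xyz":[18,0,0],"rotation":[0,0,0],"grip":-1},{"xyz":[8,0,0],"rotation":[0,0,0],"grip":-1},{"xyz":[0,0,0],"rotation":[0,0,0],"grip":-1},{"xyz":[0,0,0],"rotation":[0,0,0],"grip":-1}]' 40
python3 -c "
from h import *
np.set_printoptions(precision=4,suppress=True)
s=status.read_state();print(s['contact_force'],s['moment'])
plan([.464,-.009,.03],93.5)
p,d=eyes.capture('side');cv2.imwrite('pics/s6.png',cv2.resize(p[110:270,190:350,::-1],(600,600)))
p,d=eyes.capture('scene');cv2.imwrite('pics/c6.png',cv2.resize(p[120:280,190:350,::-1],(600,600)))
"
```

```text
time_s: 14.03
position: [0.4645, -0.0037, 0.0707]
orientation: [0.517, 0.484, 0.517, -0.481]
contact_force: [-0.2, 0.5, -2.9]
finger_gap: 0.104
[-0.213   0.4778 -2.8717] [-0.0286  0.2193  0.0001]
pos [ 0.4645 -0.0037  0.0707] toolx [ 0.0018  0.0032 -1.    ] yawz -86.06877263208258 q6 1.3798031582692372 t 14.0333
shift tool mm [40.7 -0.9  5.4]
 yaw 93.5 rotvec tool [-179.6    0.2   -0.3]
 yaw 273.5 rotvec tool [ 0.4 -0.2 -0.1]
```

View pics/s6.png

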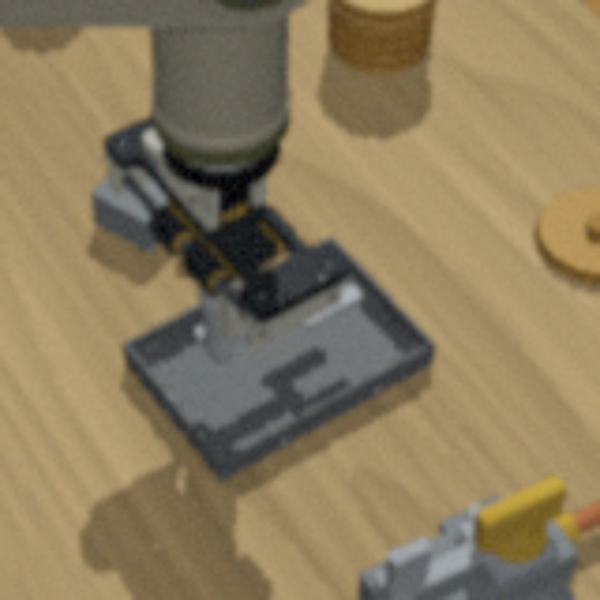

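View pics/c6.png

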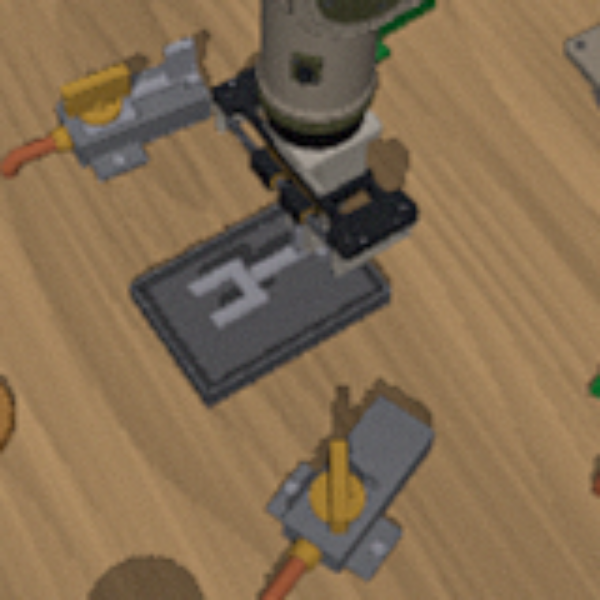

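```bash
python3 -m creep '[{"xyz":[12,-0.5,4],"rotation":[0.4,0,0],"grip":-1},{"xyz":[12,0,0],"rotation":[0,0,0],"grip":-1},{"xyz":[10,0,0],"rotation":[0,0,0],"grip":-1},{"xyz":[3,0,0],"rotation":[0,0,0],"grip":-1},{"xyz":[0,0,0],"rotation":[0,0,0],"grip":-1}]' 40
python3 -c "
from h import *
np.set_printoptions(precision=4,suppress=True)
s=status.read_state();print(s['contact_force'],s['moment'])
plan([.464,-.009,.027],93.5)
"
```

```text
time_s: 14.55
position: [0.4687, -0.009, 0.0355]
orientation: [0.517, 0.488, 0.512, -0.481]
contact_force: [-0.6, 0.2, -3.0]
finger_gap: 0.106
[-0.5704  0.1892 -3.0428] [-0.0348  0.238   0.0177]
pos [ 0.4687 -0.009   0.0355] toolx [ 0.0112  0.0017 -0.9999] yawz -86.52088227996218 q6 1.377602122275386 t 14.55
shift tool mm [ 8.4 -4.8 -0.3]
 yaw 93.5 rotvec tool [180.   -1.    0.1]
 yaw 273.5 rotvec tool [-0.  -0.1 -0.6]
```

```bash
python3 -m creep '[{"xyz":[2,-3,0],"rotation":[0,0,-0.5],"grip":-1},{"xyz":[2,0,0],"rotation":[0,0,0],"grip":-1},{"xyz":[1.5,0,0],"rotation":[0,0,0],"grip":-1},{"xyz":[1,0,0],"rotation":[0,0,0],"grip":-1},{"xyz":[1,0,0],"rotation":[0,0,0],"grip":-1},{"xyz":[0,0,0],"rotation":[0,0,0],"grip":-1}]' 40
python3 -c "
from h import *
np.set_printoptions(precision=4,suppress=True)
s=status.read_state();print(s['contact_force'],s['moment'])
plan([.464,-.009,.027],93.5)
"
```

```text
time_s: 15.05
position: [0.4663, -0.0096, 0.0283]
orientation: [0.515, 0.486, 0.514, -0.484]
contact_force: [-0.9, -0.2, -2.7]
finger_gap: 0.103
[-0.8919 -0.1671 -2.6683] [-0.0214  0.2136  0.0182]
pos [ 0.4663 -0.0096  0.0283] toolx [ 0.0029  0.0008 -1.    ] yawz -86.54651538889385 q6 1.378480265507747 t 15.05
shift tool mm [ 1.3 -2.3 -0.7]
 yaw 93.5 rotvec tool [180.   -0.3   0.1]
 yaw 273.5 rotvec tool [-0.  -0.  -0.2]
```

```bash
python3 -m creep '[{"xyz":[1,0,0],"rotation":[0,0,-0.1],"grip":-1},{"xyz":[1,0,0],"rotation":[0,0,0],"grip":-1},{"xyz":[0.5,0,0],"rotation":[0,0,0],"grip":-1}]' 40
python3 -c "
from h import *
np.set_printoptions(precision=4,suppress=True)
s=status.read_state();print(s['contact_force'],s['moment'])
plan([.464,-.009,.027],93.5)
"
```

```text
time_s: 15.3
position: [0.4669, -0.0096, 0.0262]
orientation: [0.515, 0.485, 0.514, -0.484]
contact_force: [0.7, -1.1, -2.6]
finger_gap: 0.103
[ 0.7191 -1.1379 -2.5876] [-0.0157  0.2388 -0.0634]
pos [ 0.4669 -0.0096  0.0262] toolx [ 0.0022  0.0006 -1.    ] yawz -86.54254479474606 q6 1.3789531293928046 t 15.3
shift tool mm [-0.8 -2.8 -0.8]
 yaw 93.5 rotvec tool [180.   -0.2   0. ]
 yaw 273.5 rotvec tool [-0.  -0.  -0.1]
```

```bash
python3 -m creep '[{"xyz":[0.7,0,0],"rotation":[0,0,0],"grip":-1},{"xyz":[0.7,0,0],"rotation":[0,0,0],"grip":-1},{"xyz":[0.3,0,0],"rotation":[0,0,0],"grip":-1}]' 40
python3 -c "
from h import *
np.set_printoptions(precision=4,suppress=True)
s=status.read_state();print(s['contact_force'],s['moment'])
plan([.464,-.009,.027],93.5)
"
```

```text
time_s: 15.55
position: [0.4672, -0.0096, 0.0257]
orientation: [0.515, 0.485, 0.514, -0.484]
contact_force: [0.6, -0.2, -2.9]
finger_gap: 0.104
[ 0.5803 -0.186  -2.9101] [0.0035 0.2895 0.0039]
pos [ 0.4672 -0.0096  0.0257] toolx [ 0.0024  0.0005 -1.    ] yawz -86.53492745306447 q6 1.3789759678573206 t 15.55
shift tool mm [-1.3 -3.2 -0.8]
 yaw 93.5 rotvec tool [180.   -0.2   0. ]
 yaw 273.5 rotvec tool [-0.  -0.  -0.1]
```

```bash
python3 -m creep '[{"xyz":[1,0,0],"rotation":[0,0,0],"grip":-1},{"xyz":[1,0,0],"rotation":[0,0,0],"grip":-1}]' 40
python3 -c "
from h import *
np.set_printoptions(precision=4,suppress=True)
s=status.read_state();print(s['contact_force'],s['moment'])
plan([.464,-.009,.027],93.5)
"
```

```text
time_s: 15.72
position: [0.4675, -0.0096, 0.0256]
orientation: [0.515, 0.485, 0.515, -0.484]
contact_force: [-8.4, 1.5, 14.8]
finger_gap: 0.105
[-8.4115  1.4654 14.8458] [ 0.1693  1.9794 -0.0019]
pos [ 0.4675 -0.0096  0.0256] toolx [ 0.0018  0.0004 -1.    ] yawz -86.52044403500997 q6 1.378964287127338 t 15.7167
shift tool mm [-1.4 -3.4 -0.8]
 yaw 93.5 rotvec tool [180.   -0.2   0. ]
 yaw 273.5 rotvec tool [-0.  -0.  -0.1]
```

The plate is on the floor: the reading is +15 N at the expected height. I'll release with a small opening and lift.

```bash
python3 -m creep '[{"xyz":[-0.3,0,0],"rotation":[0,0,0],"grip":-0.5},{"xyz":[0,0,0],"rotation":[0,0,0],"grip":-0.4},{"xyz":[0,0,0],"rotation":[0,0,0],"grip":-0.4},{"xyz":[-10,0,0],"rotation":[0,0,0],"grip":-0.4},{"xyz":[-25,0,0],"rotation":[0,0,0],"grip":-0.4},{"xyz":[-35,0,0],"rotation":[0,0,0],"grip":-0.4},{"xyz":[-35,0,0],"rotation":[0,0,0],"grip":-0.4},{"xyz":[-35,-10,0],"rotation":[0,0,0],"grip":-0.4},{"xyz":[-20,-30,0],"rotation":[0,0,0],"grip":0},{"xyz":[0,-30,0],"rotation":[0,0,0],"grip":0}]' 40
python3 -c "
from h import *
np.set_printoptions(precision=4,suppress=True)
s=status.read_state();print(s['contact_force'],s['position'],s['time_s'])
c,p,d,P=wcloud('pics/w8.png')
p,d=eyes.capture('side');cv2.imwrite('pics/s7.png',cv2.resize(p[110:310,170:370,::-1],(600,600)))
p,d=eyes.capture('scene');cv2.imwrite('pics/c7.png',cv2.resize(p[120:280,190:350,::-1],(600,600)))
"
```

```text
time_s: 16.55
position: [0.3972, -0.0138, 0.1962]
orientation: [0.516, 0.485, 0.515, -0.484]
contact_force: [-0.3, -0.7, 0.8]
finger_gap: 0.395
[-0.2997 -0.7089  0.794 ] [ 0.3972 -0.0138  0.1962] 16.55
```

View pics/w8.png

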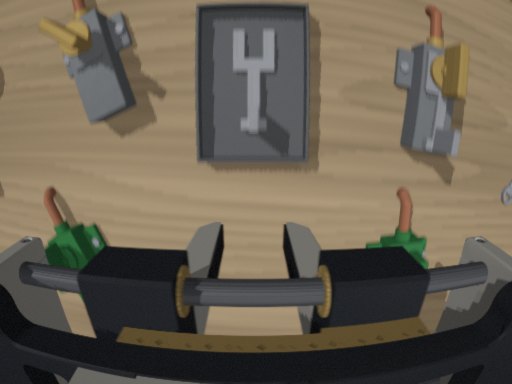

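View pics/s7.png

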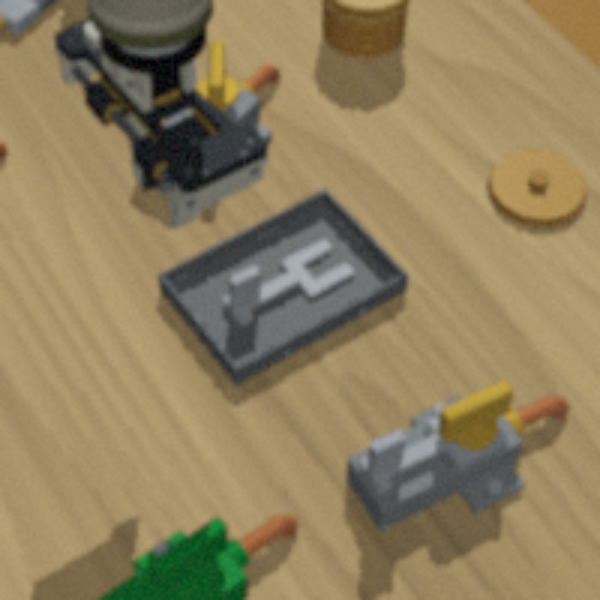

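View pics/c7.png

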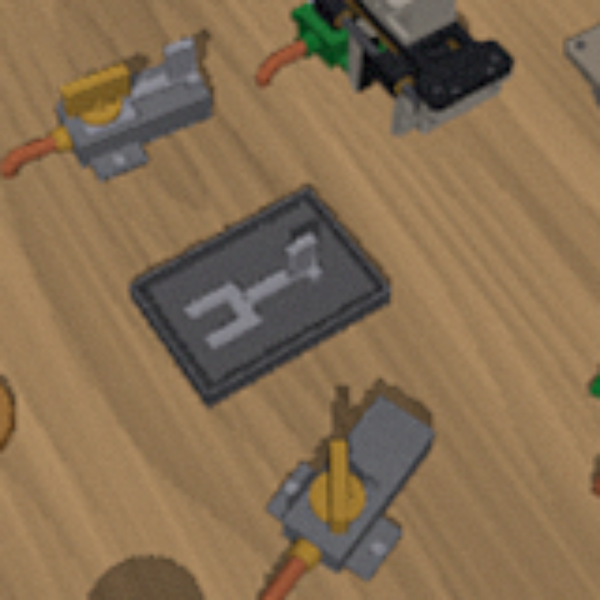

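```bash
python3 - <<'E'
from h import *
np.set_printoptions(precision=4,suppress=True)
c,p,d,P=wcloud('pics/w9.png')
for u,v in [(239,40),(268,40),(253,66),(253,95),(253,122),(220,100)]: print(u,v,P[v-1:v+2,u-1:u+2].reshape(-1,3).mean(0))
s=status.read_state();print(s['joint_vel'],s['time_s'],s['position'])
E
```

```text
239 40 [0.5524 0.0137 0.0101]
268 40 [ 0.5544 -0.0197  0.01  ]
253 66 [ 0.5209 -0.0044  0.0153]
253 95 [ 0.4871 -0.0064  0.0154]
253 122 [ 0.4576 -0.0082  0.0549]
220 100 [0.4798 0.0322 0.0039]
[ 0.0051  0.0564 -0.0127  0.002  -0.0113  0.0031] 16.75 [ 0.3957 -0.0136  0.1916]
```

Heights are consistent with the plate lying flat: fork top 10 mm on both prongs, stem 15 mm, tab top 55 mm, floor 4 mm. Handing in.

```bash
python3 -m creep '[{"xyz":[0,0,0],"rotation":[0,0,0],"grip":0},{"xyz":[0,0,0],"rotation":[0,0,0],"grip":0}]'; python3 -c "
from cell import ticket
print(ticket.finish_job())"
```

```text
time_s: 16.92
position: [0.3963, -0.0135, 0.1912]
orientation: [0.514, 0.484, 0.516, -0.485]
contact_force: [-0.4, -0.2, -0.3]
finger_gap: 0.504
the job is handed in; nothing more can be done
None
```

I found the gas fitting, unscrewed its nut and laid its slip plate flat in the tray, tab up. I handed the job in at about 17 s; the hand-in gives no verdict.

- **Finding the gas fitting:** I tried the grey fitting at (0.56, 0.20) both ways. Anticlockwise it resisted like a pure spring (0.19 N m at 0.16 rad), so it was tightening. Clockwise it slipped at about 0.12 N m, so it has the left-hand thread.
- **Nut:** I turned it about 2.5 rad clockwise. The depth camera then showed it raised about 8.5 mm.
- **Plate:** I lifted it about 5.5 mm and drew it out about 80 mm. The force readings showed little more than its weight.
- **In the tray:** Camera heights fit the plate lying flat: both fork prongs 10 mm up, stem 15 mm, tab top 55 mm, floor 4 mm. It sits well inside the walls.
- **Air fitting:** I did not touch it, so I did not try its nut. I took it to be the air one because the other proved to be gas. It looks tight with its plate in place in the last pictures, but I did not measure it.
- **Bystanders:** I did not measure them either. I saw none moved in the last views, which do not show all of them.

While I was seating the grip on the nut, the fingers once went about 5 mm too low and met about 10 N. I backed off and regripped before turning.

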